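# Clamp the cover plate onto its base

### The job

Close the film clamp: lift the cover plate that has the pin hole straight up out of its pocket in the grey fitted case by its rib, and lower it flat between the guide tabs of the dark clamp base with its hole over the base's hole. Then take the locking pin from the case and push it through both holes until its collar rests on the cover, and let go. Do not let the plate or the pin fall from the air, leave the other plate in its pocket, and do not knock over or shove aside the small things standing about.

Things in the scene. Friction and masses are not known exactly. Their poses are not given: they have to be found in the camera images.
- case: Grey case fixed to the bench, 200 x 196 mm (x, y), top at 24 mm; origin: centre of underside. Two pockets 133 x 83 mm, 14 mm deep, floor 10 mm above the bench, centred at x -20, y +47.5 and -47.5 mm; one holds the cover, the other the blank plate (varies). A raised block (54 x 44 mm, top at 44 mm) centred at x +73, y 0 has the upright 14.5 mm through hole in which the pin stands.
- cover: Cover plate, aluminium, 130 x 80 x 14 mm (x, y, z), 0.25 to 0.5 kg; origin: centre of underside, z up. In the pocket its top is flush with the case, 1.5 mm play each side; it can be held only by the upright rib in the middle of its top, 46 mm long in x, 12 mm thick in y, 38 mm high. A 16 mm through hole at x +48 mm. At the start its x axis points the same way as the case's.
- cover_rib (a point): Middle of the cover plate's rib, 20 mm above the plate's top (34 mm above its underside); axes as the cover's.
- cover_hole (a point): Mouth of the cover plate's 16 mm hole, on its top face; axes as the cover's.
- blank: Blank plate in the other pocket: same outline and thickness as the cover plate, but no hole and a round knob (28 mm, 34 mm high) instead of a rib; origin at the centre of its underside. Stays where it is.
- pin: Locking pin, upright, 87 mm long, 0.1 kg; origin at the tip of its foot, z up along it. From the foot: 12 mm steel shank, tapered to 6 mm over the first 7 mm; 34 mm collar from 42 to 47 mm; round black 24 mm grip from 47 to 87 mm. At the start it stands in the case's hole with its collar on the raised block, tip 2 mm above the bench.
- pin_grip (a point): Middle of the pin's grip, on its axis, 67 mm above the tip.
- base: Dark clamp base fixed to the bench, 164 x 114 x 30 mm (x, y, z); origin: centre of underside. The cover lies on its top, x axis along the base's x axis, hole over hole. A bent steel guide tab in the middle of each side, upright 5 mm then leaning outwards to 13 mm above the base's top, leaves the cover 1.5 mm play each side and guides it in from up to 5 mm off.
- base_seat (a point): Centre of the base's top face (30 mm above the bench): the centre of the cover's underside belongs here; axes as the base's.
- base_hole (a point): Mouth of the base's 17 mm hole, on its top face, at x = +48 mm from the base's centre. It goes through to the bench, so a pin fully home ends with its tip 2 mm above the bench.
- vial_a: Small screw-cap vial standing near the case, 30 mm across, 52 mm high; origin at the centre of its underside. A bystander.
- vial_b: Small screw-cap vial standing near the clamp base, 30 mm across, 52 mm high; origin at the centre of its underside. A bystander.
- dish: Petri dish near the clamp base, 61 mm across, 14 mm high; origin at the centre of its underside. A bystander.
- stapler: Black stapler beyond the case and the base, in front of the closed laptop, 118 x 34 mm (its x, y), 35 mm high; origin at the centre of its underside. A bystander.

How it is judged:
On the way, in this order (a step that is already met when the one before it is completed fails the run):
1. the cover plate is lifted out of its pocket, its underside at least 40 mm above the pocket's rim (z of cover in the frame of case above 0.064 m), for 0.1 s.
2. the cover plate lies flat on the base between the tabs (horizontal distance between cover and base_seat below 0.006 m and z of cover in the frame of base_seat between -0.003 and 0.003 m and angle between cover's own z axis and vertical below 0.04 rad), for 0.2 s.
At the end, for the whole second after the job is handed in: Cover flat on the base (centre within 6 mm, height 3 mm, level 0.04 rad, turned under 0.08 rad, hole within 7 mm of the base's hole); pin through both holes, collar on the cover (tip within 6 mm of the axis, under 6 mm above the bench, tilt under 0.15 rad); both at rest; blank plate in its pocket (all of step 2 and angle between the x axis of cover and the x axis of base, either way round below 0.08 rad and horizontal distance between cover_hole and base_hole below 0.007 m and horizontal distance between pin and base_hole below 0.006 m and z of pin in the frame of base below 0.006 m and angle between pin's own z axis and vertical below 0.15 rad and linear speed of each of cover, pin below 0.02 m/s and z of blank in the frame of case below 0.014 m); the robot touches nothing.
It fails at once if the cover plate is let go in the air, more than 25 mm above its seat (height (world z) of cover above 0.055 m and contact force between cover and anything else below 0.01 N).
It fails at once if the pin is let go in the air, its tip more than 16 mm above the cover's height on the base (height (world z) of pin above 0.06 m and contact force between pin and anything else below 0.01 N).
It fails at once if the blank plate is moved more than 15 mm (distance of blank from where it was at the start of the episode above 0.015 m).
It fails at once if a bystander (vial, petri dish, stapler) is pushed more than 30 mm or knocked over (distance of any of vial_a, vial_b, dish, stapler from where it was at the start of the episode above 0.03 m or angle between any of vial_a, vial_b, dish, stapler's own z axis and vertical above 0.5 rad).
It also fails if it takes over 72 s, if anything falls off the work surface, if the arm or the gripper's body presses on something with over 40 N, if the wrist force passes 120 N, or if a joint passes its speed limit or range.

### The arm

A 7-joint arm with a two-finger parallel gripper is mounted at the origin on a cart in front of the work surface, level with it; the furniture and walls round the work are solid. World frame = base frame: x ahead of the robot, y to its left, z up, the work surface at z = 0. Lengths are in m, angles in rad, forces in N, time in s.
With the tool pointing down it reaches from about 0.35 to 0.9 m from the base axis. Payload 8.1 kg.
Tool frame: the origin (TCP) lies midway between the tips of the shut fingers; the grasp point (between the pads) lies 19 mm behind it; x points along the fingers, z is the direction in which the jaws open and shut, and the axes are right-handed (so a half turn about x gives the same grasp; the last joint's range is limited). The gripper opens to 92 mm and grips with 3 to 60 N. Pads are 19 mm wide; open, the fingers measure 130 mm over their backs; the gripper's body (75 mm by 190 mm) begins 47 mm behind the grasp point.
Start: joints at [1.134, 0.434, 0.025, 1.573, -0.012, 1.134, -0.075], TCP at [0.205, -0.591, 0.227] pointing down, gripper open.
Joint ranges: [-2.62, 2.62], [-0.44, 2.09], [-1.27, 1.32], [0.08, 2.57], [-1.32, 4.46], [0.12, 2], [-2.74, 2.74]. Speed limits (rad/s): [2.22, 2.22, 3.01, 3.01, 3.14, 3.14, 3.14].

### API

Orientations are given as a rotation vector (axis times angle).
In Python, from cell import arm, optics, finder gives the robot as it stands.
- The arm moves only by the tool send_rows, never from a script. Its argument "rows" is a list that holds one entry, the list of rows, each a list of 7 numbers: the shift along the tool's x, y, z in mm, then the turn, a rotation vector about the tool's x, y, z in degrees, then the opening in per cent of the stroke, from 0 (shut) to 100 (fully open). A call has exactly 8 rows; each row is the pose to reach, as a shift and turn from the pose commanded when the call began, along the tool's axes at that moment; what a row does not reach only later rows make up. A row lasts 1/10 s, in which the tool goes at most 50 mm and 8.59 degrees, less where a joint would pass 70% of its speed; a pose out of reach is approached as far as the arm can. A call with a gripper value outside its range is refused whole. The fingers move at their own pace and stop on an object; "grip_force" is the grip in N (left out, the last holds). Time passes only in rows, so rows that repeat a pose let the fingers close, or fill a call up. It gives the time, the measured TCP pose, the force and the opening at its end, in the units of the state.
- arm.observe(): the state, without advancing time (a new reading comes with each control period).
- optics.get_image(name): name is "scene" or "top" or "wrist"; returns (picture, depth): 420x560x3 uint8, red, green, blue; 420x560 float32, m along the optical axis (not along the pixel's ray), 0 where there is no reading.
- optics.get_calibration(name): a dict with "camera_matrix" (3x3 intrinsics, pixels), "D" ([k1, k2, p1, p2, k3] as OpenCV has them; the pictures are not rectified), "position" and "orientation" of the camera in the world; the wrist camera has in their place "T_tool_cam" (4x4, takes a point from camera to tool coordinates, whose origin is the TCP and whose axes are the tool frame's). Camera axes: x right, y up, looking along -z (the intrinsics and any distortion apply to the point x, -y, -z); pixel columns grow to the right and rows downward; lengths in m; the calibration is good to about 2 mm. A picture is of the moment at which its call begins: read the wrist's pose just before it. get_calibration takes no time and is no camera call.
- arm.sign_off(): hands the job in, once; it reports no verdict.
Trained networks look in the newest picture that a camera, given by its name, has taken for a name from the list of things; names that differ only in an ending like _2 or _b are one class to them, and where a whole thing is asked for, a point or a joint stands for the part that bears it (a point fixed in the world has none). Each returns a list of dicts, best first, with "confidence" (0 to 1); they miss things now and then, are a little off and sometimes report something else, mostly with a low value. They report only what shows in the picture. A call takes as long as a camera call.
- finder.search_frame(camera, thing): "bbox" ([left, top, width, height] in pixels, round what is visible of it).
- finder.regions_of(camera, thing): "region" (420x560 bool, what is visible of it) and "bbox" ([left, top, width, height] in pixels, round what is visible of it).
- finder.place_of(camera, thing): "xy" ([column, row] in pixels: a listed point, or the origin of a listed thing).
The state is a dict: "clock": time; "joints": joint angles; "dq": joint speeds; "joint_efforts": joint torques, N m; "position": TCP position; "ee_rot": TCP orientation; "force": force on the tool from outside, world axes, zero at the start; "ft_torque": the same for the moment, N m; "width": opening from 0.0 (shut) to 1.0 (fully open).
Only numpy, scipy, OpenCV 4.12 (cv2) and the standard library are available. Lean on these libraries where they do the work, as an engineer would, in place of code of your own. Each camera call takes 0.05 s, during which the arm holds its last target.

## Working session

There is one attempt and no reset: what is moved stays moved. The work goes in short steps, Python scripts to look and compute and a tool call to move; the robot and the scene stay as the last step left them, time stands still between calls to the robot, and variables do not carry over. Pictures are saved under pics/ and viewed, and the job is handed in when it is done.

Besides the shell and the picture viewer there is one more tool, called after ">>>" as name(argument=value, ...) on one line, values as JSON. send_rows: Moves the arm, as the interface text tells. Its arguments: {"type":"object","properties":{"rows":{"type":"array"},"grip_force":{"type":"number"}},"required":["rows"]}

```bash
ls; mkdir -p pics; cat > h.py <<'E'
import numpy as np, cv2
from scipy.spatial.transform import Rotation as R
from cell import arm, optics, finder
def rot(o):
    o=np.array(o,float)
    if o.shape==(3,3): return o
    return R.from_rotvec(o).as_matrix() if o.size==3 else R.from_quat(o).as_matrix()
def campose(name,st=None):
    c=optics.get_calibration(name)
    if 'T_tool_cam' in c:
        T=np.eye(4);T[:3,:3]=rot(st['ee_rot']);T[:3,3]=st['position']
        T=T@np.array(c['T_tool_cam'])
    else:
        T=np.eye(4);T[:3,:3]=rot(c['orientation']);T[:3,3]=c['position']
    return np.array(c['camera_matrix']),np.array(c['D'],float),T
def ray(uv,cal):
    K,D,T=cal
    p=cv2.undistortPoints(np.array(uv,float).reshape(-1,1,2),K,D).reshape(-1,2)
    return np.c_[p[:,0],-p[:,1],-np.ones(len(p))]@T[:3,:3].T, T[:3,3]
def at_z(uv,cal,z):
    d,o=ray(uv,cal); s=(z-o[2])/d[:,2]
    return o+d*s[:,None]
def at_depth(uv,cal,depth):
    d,o=ray(uv,cal); return o+d*np.asarray(depth).reshape(-1,1)
def proj(P,cal):
    K,D,T=cal
    q=(np.atleast_2d(P)-T[:3,3])@T[:3,:3]
    q=q*[1,-1,-1]
    return cv2.projectPoints(q,np.zeros(3),np.zeros(3),K,D)[0].reshape(-1,2)
def cloud(dep,cal):
    v,u=np.mgrid[0:420,0:560]
    P=at_depth(np.c_[u.ravel(),v.ravel()],cal,dep.ravel())
    P[dep.ravel()<=0]=np.nan
    return P.reshape(420,560,3)
def save(n,im): cv2.imwrite(f'pics/{n}.png',im[:,:,::-1])
E
python3 - <<'E'
from h import *
s=arm.observe();print(s)
for n in ['top','scene']:
    im,d=optics.get_image(n);save(n+'0',im);np.savez(n+'0.npz',im=im,d=d)
    c=optics.get_calibration(n);print(n,c)
    for t in ['case','cover','cover_rib','cover_hole','blank','pin','pin_grip','base','base_seat','base_hole','vial_a','dish','stapler']:
        r=finder.place_of(n,t);cal=campose(n)
        print(t,[(np.round(x['xy'],1),round(x['confidence'],2)) for x in r[:3]])
E
```

```text
pics
{'clock': 0.0, 'joints': array([ 1.13443211,  0.43522371,  0.02497461,  1.57410567, -0.01159922,
        1.13399997, -0.07511214]), 'dq': array([ 1.77856379e-03,  7.84343318e-04,  3.94033458e-04, -3.84648551e-05,
        6.39801084e-04,  1.39300768e-03, -9.10750084e-04]), 'joint_efforts': array([ 8.67642229e-04, -6.67852950e+01,  9.85360332e-01, -3.14450419e+01,
       -6.05565123e-02,  4.30172228e-02,  2.18253354e-04]), 'position': array([ 0.20452544, -0.59003967,  0.22594123]), 'ee_rot': array([ 0.96083026,  1.35019358, -0.95950501]), 'force': array([-0.23792255, -0.301367  ,  0.01092521]), 'ft_torque': array([-0.05776905,  0.00709764,  0.00859405]), 'width': 0.9998327880063854}
top {'camera_matrix': array([[528.54961585,   0.        , 279.30624686],
       [  0.        , 528.54961585, 202.09945218],
       [  0.        ,   0.        ,   1.        ]]), 'D': array([0.06496703, 0.        , 0.        , 0.        , 0.        ]), 'position': array([ 0.38049028, -0.08970879,  1.1965192 ]), 'orientation': array([ 0.12073828, -0.08563303, -1.55236521])}
case [(array([199.8, 232.1]), 0
[... 1005 characters left out ...]
312]), 'orientation': array([ 0.33759807, -1.27711026, -2.33639315])}
case [(array([256.1, 299.3]), 0.71)]
cover [(array([277.4, 277.8]), 0.9)]
cover_rib [(array([274.7, 267.5]), 0.69)]
cover_hole [(array([256.9, 314.6]), 0.52)]
blank [(array([260.4, 312.1]), 0.91)]
pin [(array([216.9, 290.5]), 0.67), (array([317.1, 178.3]), 0.39)]
pin_grip [(array([219.8, 261. ]), 0.6)]
base [(array([340.9, 194.7]), 0.47)]
base_seat [(array([296.7, 191.6]), 0.64)]
base_hole [(array([281.5, 186.6]), 0.97), (array([314.8, 178. ]), 0.17)]
vial_a [(array([250.8, 252.5]), 0.71), (array([338.8, 191.7]), 0.5)]
dish [(array([312. , 178.6]), 0.7)]
stapler [(array([256.7, 312.9]), 0.73), (array([234.9, 240.4]), 0.7)]
```

View pics/top0.png

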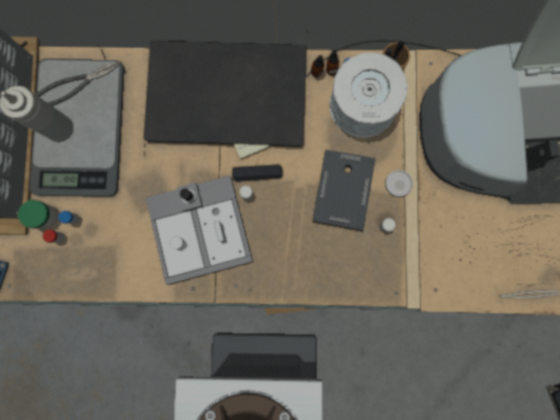

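View pics/scene0.png

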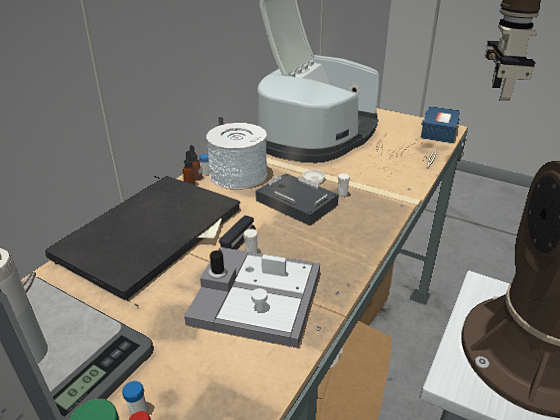

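```bash
python3 - <<'E'
from h import *
for n in ['top']:
    cal=campose(n);z=np.load(n+'0.npz')
    C=cloud(z['d'],cal)
    for nm,uv,h in [('case',(199.8,232.1),.024),('cover',(218.7,231.7),.03),('rib',(219.8,232),.044),('chole',(214.8,214.9),.024),('blank',(179.7,243.3),.03),('pingrip',(186.2,189.4),.069),('seat',(345.3,192.8),.03),('bhole',(347.3,169.3),.03),('vialb',(382.4,229.2),.03),('viala',(247.9,195.3),.03),('dish',(399.6,180),.01),('stapler',(259.9,172.5),.02)]:
        print(nm,at_z([uv],cal,h)[0].round(3),C[int(uv[1]),int(uv[0])].round(3))
im=np.load('top0.npz')['im'];save('top0z',cv2.resize(im[130:290,140:440],None,fx=2.66,fy=2.66,interpolation=cv2.INTER_CUBIC))
E
```

```text
case [0.466 0.114 0.024] [0.466 0.115 0.026]
cover [0.467 0.071 0.03 ] [0.466 0.067 0.066]
rib [0.465 0.066 0.044] [0.464 0.065 0.065]
chole [0.505 0.082 0.024] [0.508 0.086 0.009]
blank [0.44  0.156 0.03 ] [0.439 0.151 0.06 ]
pingrip [0.554 0.139 0.069] [0.552 0.135 0.091]
seat [ 0.558 -0.209  0.03 ] [ 0.56  -0.208  0.03 ]
bhole [ 0.611 -0.213  0.03 ] [ 0.618 -0.215  0.   ]
vialb [ 0.478 -0.29   0.03 ] [ 0.479 -0.29   0.025]
viala [0.549 0.008 0.03 ] [0.546 0.008 0.054]
dish [ 0.592 -0.333  0.01 ] [ 0.59  -0.33   0.017]
stapler [ 0.603 -0.017  0.02 ] [ 0.602 -0.016  0.034]
```

The top picture shows the case around (200,231), with the cover, its rib and the pin at (186,193). The base is at (345,190) with its hole at (348,169). I'll zoom in and fit the geometry from depth.

View pics/top0z.png

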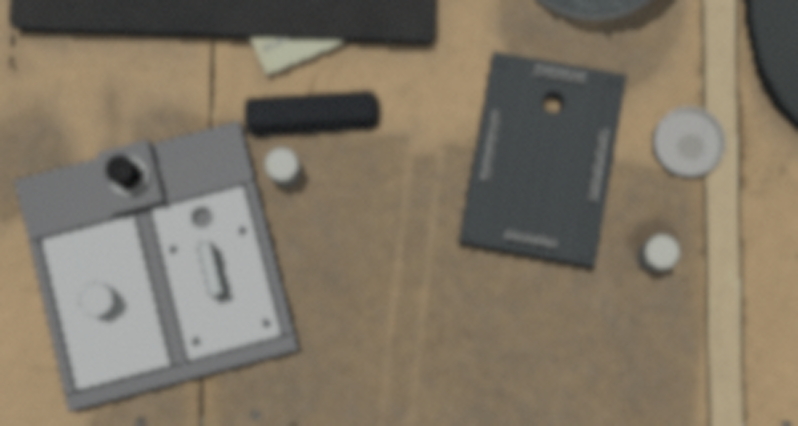

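```bash
python3 - <<'E'
from h import *
cal=campose('top');z=np.load('top0.npz');C=cloud(z['d'],cal);P=C.reshape(-1,3)
def sel(x0,x1,y0,y1,z0,z1):
    m=(P[:,0]>x0)&(P[:,0]<x1)&(P[:,1]>y0)&(P[:,1]<y1)&(P[:,2]>z0)&(P[:,2]<z1);return P[m]
def rect(Q):
    r=cv2.minAreaRect((Q[:,:2]*1000).astype(np.float32));return r
print('base',rect(sel(.45,.67,-.30,-.12,.022,.035)), np.median(sel(.5,.58,-.22,-.19,.02,.04)[:,2]))
print('case',rect(sel(.35,.6,.0,.25,.015,.06)),np.median(sel(.44,.5,.1,.12,.0,.04)[:,2]))
q=sel(.43,.5,.03,.1,.045,.08);print('rib',rect(q),np.median(q[:,2]),len(q),q.mean(0))
q=sel(.53,.58,.1,.17,.055,.12);print('pin',q.mean(0),np.percentile(q[:,2],95),len(q))
q=sel(.42,.46,.13,.18,.045,.12);print('knob',q.mean(0),len(q))
E
```

```text
base ((562.878173828125, -228.87130737304688), (161.01318359375, 166.3582000732422), 80.69965362548828) 0.031105553933915564
case ((479.7144775390625, 95.39241027832031), (202.08279418945312, 245.90524291992188), 15.679471015930176) 0.024666790530182725
rib ((465.81292724609375, 66.29246520996094), (45.47477722167969, 12.455958366394043), 16.444499969482422) 0.06178672316725742 132 [0.46589942 0.06566654 0.0611293 ]
pin [0.54073345 0.13503086 0.08476879] 0.09337788973198488 129
knob [0.43971794 0.15732744 0.05856252] 146
```

```bash
python3 - <<'E'
from h import *
cal=campose('top');im,d=optics.get_image('top')
st=arm.observe();print(st['clock'])
for t,h in [('base',.03),('case',.024),('cover',.024),('blank',.024)]:
    r=finder.regions_of('top',t)
    if not r: print(t,'none');continue
    m=r[0]['region'].astype(np.uint8)
    c=max(cv2.findContours(m,0,1)[0],key=cv2.contourArea).reshape(-1,2)
    w=at_z(c,cal,h)[:,:2]*1000
    print(t,r[0]['confidence'],cv2.minAreaRect(w.astype(np.float32)))
# dark base by colour in region
g=cv2.cvtColor(im,cv2.COLOR_RGB2GRAY)
m=np.zeros_like(g);m[145:235,305:380]=(g[145:235,305:380]<95)
m=cv2.morphologyEx(m,cv2.MORPH_CLOSE,np.ones((5,5),np.uint8))
c=max(cv2.findContours(m,0,1)[0],key=cv2.contourArea).reshape(-1,2)
w=at_z(c,cal,.03)[:,:2]*1000;print('colour base',cv2.minAreaRect(w.astype(np.float32)))
# wrist calib
print(optics.get_calibration('wrist'))
print('toolaxes',rot(st['ee_rot']).round(3))
E
```

```text
1.45
base 0.62 ((565.3673095703125, -204.76705932617188), (116.06065368652344, 169.81407165527344), 80.79084014892578)
case 0.91 ((473.7051086425781, 118.08390045166016), (204.10768127441406, 198.28517150878906), 16.030258178710938)
cover 0.58 ((546.4522705078125, 144.42518615722656), (31.76375961303711, 34.09516906738281), 0.8333457112312317)
blank 0.62 ((440.83392333984375, 158.31515502929688), (130.68251037597656, 81.57139587402344), 16.47484016418457)
colour base ((563.760986328125, -204.2999267578125), (115.53976440429688, 170.53533935546875), 80.56763458251953)
{'camera_matrix': array([[346.37350693,   0.        , 275.01574412],
       [  0.        , 346.37350693, 214.5059981 ],
       [  0.        ,   0.        ,   1.        ]]), 'D': array([-0.00291975,  0.        ,  0.        ,  0.        ,  0.        ]), 'T_tool_cam': array([[-1.41123511e-03,  2.96324121e-01, -9.55086396e-01,
        -1.58026208e-01],
       [-5.12202514e-04,  9.55087008e-01,  2.96325068e-01,
         7.93462463e-02],
       [ 9.99998873e-01,  9.07381992e-04, -1.19607436e-03,
        -4.25172521e-04],
       [ 0.00000000e+00,  0.00000000e+00,  0.00000000e+00,
         1.00000000e+00]])}
toolaxes [[ 0.     0.945  0.328]
 [-0.     0.328 -0.945]
 [-1.     0.     0.   ]]
```

>>> send_rows(rows=[[[-3, 25, -15, 0, 0, 0, 100], [-6, 60, -38, 0, 0, 0, 100], [-9, 100, -63, 0, 0, 0, 100], [-12, 140, -88, 0, 0, 0, 100], [-15, 180, -113, 0, 0, 0, 100], [-18, 220, -138, 0, 0, 0, 100], [-21, 260, -164, 0, 0, 0, 100], [-24, 300, -189, 0, 0, 0, 100]]])

```text
clock: 2.45
position: [0.4272, -0.312, 0.2511]
ee_rot: [0.96, 1.348, -0.96]
force: [0.7, -1.7, -0.7]
width: 1.001
```

>>> send_rows(rows=[[[-3, 40, -25, 0, 0, 0, 100], [-6, 75, -45, 0, 0, 0, 100], [-6, 95, -60, 0, 0, 0, 100], [-6, 100, -64, 0, 0, 0, 100], [-6, 100, -64, 0, 0, 0, 100], [-6, 100, -64, 0, 0, 0, 100], [-6, 100, -64, 0, 0, 0, 100], [-6, 100, -64, 0, 0, 0, 100]]])

```text
clock: 3.25
position: [0.4991, -0.2218, 0.2568]
ee_rot: [0.961, 1.348, -0.962]
force: [-0.3, -0.2, 0.2]
width: 1.002
```

```bash
python3 - <<'E'
from h import *
st=arm.observe();print(st['clock'],st['position'])
im,d=optics.get_image('wrist');save('w1',im);np.savez('w1.npz',im=im,d=d,p=st['position'],r=st['ee_rot'])
cal=campose('wrist',st);C=cloud(d,cal)
for t in ['base_seat','base_hole','base']:
    for x in finder.place_of('wrist',t)[:2]: print(t,np.round(x['xy'],1),round(x['confidence'],2),at_z([x['xy']],cal,.03)[0].round(4))
for x in finder.regions_of('wrist','base')[:1]:
    m=x['region'].astype(np.uint8)
    c=max(cv2.findContours(m,0,1)[0],key=cv2.contourArea).reshape(-1,2)
    print(cv2.minAreaRect((at_z(c,cal,.03)[:,:2]*1000).astype(np.float32)))
q=C.reshape(-1,3);q=q[(abs(q[:,0]-.56)<.12)&(abs(q[:,1]+.205)<.1)&(q[:,2]>.026)&(q[:,2]<.034)]
print(np.median(q,0),cv2.minAreaRect((q[:,:2]*1000).astype(np.float32)))
E
```

```text
3.25 [ 0.49909935 -0.221764    0.25677478]
base_seat [279.6 119.8] 0.78 [ 0.5634 -0.205   0.03  ]
base_hole [302.8  77. ] 0.63 [ 0.6116 -0.2137  0.03  ]
((566.4857177734375, -206.0057373046875), (116.25406646728516, 165.4452362060547), 80.49817657470703)
[ 0.57254567 -0.20348216  0.03007308] ((562.333984375, -230.89590454101562), (165.60218811035156, 164.36898803710938), 80.40708923339844)
```

View pics/w1.png

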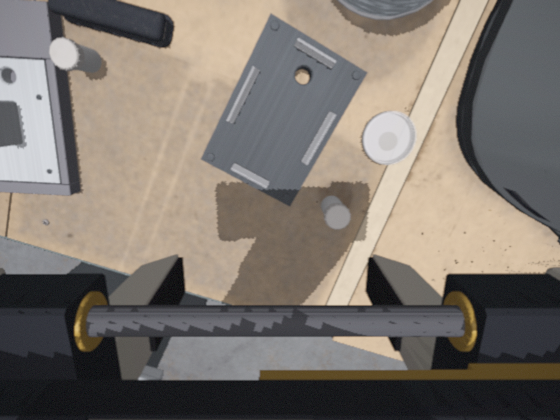

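The wrist view shows the base with its hole at (303,76). The tabs and the yaw of about -9.5° are clear, with the seat at roughly (0.5645, -0.2055). Next I'll go to the case.

>>> send_rows(rows=[[[5, 4, -25, 0, 0, 0, 100], [12, 9, -70, 1, 0, 0, 100], [22, 15, -115, 2, 0, 0, 100], [32, 21, -160, 2.9, 0, 0, 100], [42, 27, -205, 2.9, 0, 0, 100], [50, 32, -250, 2.9, 0, 0, 100], [57, 37, -280, 2.9, 0, 0, 100], [57, 37, -286, 2.9, 0, 0, 100]]])

```text
clock: 4.3
position: [0.4398, 0.0657, 0.1993]
ee_rot: [0.994, 1.333, -0.994]
force: [0.7, -0.2, 0.1]
width: 1.001
```

>>> send_rows(rows=[[[0, 0, 0, 0, 0, 0, 100], [0, 0, 0, 0, 0, 0, 100], [0, 0, 0, 0, 0, 0, 100], [0, 0, 0, 0, 0, 0, 100], [0, 0, 0, 0, 0, 0, 100], [0, 0, 0, 0, 0, 0, 100], [0, 0, 0, 0, 0, 0, 100], [0, 0, 0, 0, 0, 0, 100]]])

```text
clock: 5.1
position: [0.4411, 0.0618, 0.1997]
ee_rot: [0.998, 1.33, -0.998]
force: [-1.5, -0.9, 0.0]
width: 1.003
```

```bash
python3 - <<'E'
from h import *
st=arm.observe();print(st['clock'],st['position']);print(rot(st['ee_rot']).round(3))
im,d=optics.get_image('wrist');save('w2',im);np.savez('w2.npz',im=im,d=d,p=st['position'],r=st['ee_rot'])
cal=campose('wrist',st);C=cloud(d,cal)
for t,h in [('cover_rib',.044),('cover_hole',.024),('pin_grip',.069),('pin',.0),('cover',.01)]:
    for x in finder.place_of('wrist',t)[:2]: print(t,np.round(x['xy'],1),round(x['confidence'],2),at_z([x['xy']],cal,h)[0].round(4))
for t,h in [('cover',.024),('case',.024)]:
  for x in finder.regions_of('wrist',t)[:1]:
    m=x['region'].astype(np.uint8)
    c=max(cv2.findContours(m,0,1)[0],key=cv2.contourArea).reshape(-1,2)
    print(t,cv2.minAreaRect((at_z(c,cal,h)[:,:2]*1000).astype(np.float32)))
q=C.reshape(-1,3)
def s(x,y,r,a,b): return q[(np.hypot(q[:,0]-x,q[:,1]-y)<r)&(q[:,2]>a)&(q[:,2]<b)]
k=s(.466,.066,.04,.057,.067);print('ribtop',len(k),k.mean(0),np.median(k[:,2]),cv2.minAreaRect((k[:,:2]*1000).astype(np.float32)))
k=s(.548,.135,.04,.084,.094);
if len(k):print('pintop',len(k),k.mean(0),cv2.minEnclosingCircle((k[:,:2]*1000).astype(np.float32)))
E
```

```text
5.1 [0.44112777 0.06183525 0.19974846]
[[ 0.     0.96   0.279]
 [-0.     0.279 -0.96 ]
 [-1.     0.     0.   ]]
cover_rib [276.2 166.2] 0.74 [0.4683 0.0686 0.044 ]
cover_hole [275.8 112. ] 0.84 [0.5134 0.082  0.024 ]
pin_grip [218.9  48.5] 0.92 [0.5463 0.1368 0.069 ]
pin [230.4  62.7] 0.84 [0.5443 0.1359 0.    ]
cover [281.7 165.1] 0.61 [0.4656 0.0618 0.01  ]
cover ((466.42767333984375, 66.7232437133789), (130.4791259765625, 81.81380462646484), 16.42704963684082)
case ((475.59149169921875, 119.04367065429688), (203.76307678222656, 195.5700225830078), 16.152498245239258)
ribtop 706 [0.46809103 0.06760102 0.06160419] 0.06173689157019269 ((467.3786926269531, 67.16049194335938), (45.22111511230469, 11.366744041442871), 16.009572982788086)
pintop 943 [0.54332783 0.13801824 0.08861224] ((543.5083618164062, 138.43670654296875), 11.893268585205078)
```

View pics/w2.png

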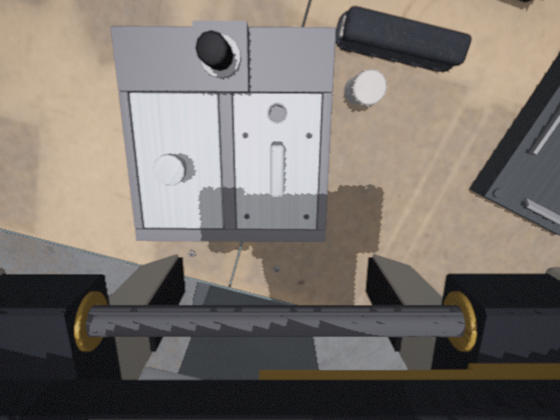

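The wrist measurements agree with the case layout: rib at (0.4675, 0.0672), top at 62 mm, and the pin at (0.5435, 0.1384). I'll descend onto the rib.

>>> send_rows(rows=[[[5, 8, 1, 0, 0, 0, 60], [30, 18, 1.5, 0, 0, 0, 50], [60, 25, 2, 0, 0, 0, 45], [90, 27, 2, 0, 0, 0, 45], [115, 27, 2, 0, 0, 0, 45], [125, 27, 2, 0, 0, 0, 45], [125, 27, 2, 0, 0, 0, 45], [125, 27, 2, 0, 0, 0, 45]]])

```text
clock: 6.3
position: [0.4682, 0.0677, 0.0754]
ee_rot: [0.999, 1.329, -0.998]
force: [0.4, 0.4, -0.6]
width: 0.455
```

>>> send_rows(rows=[[[10, 0, 0, 0, 0, 0, 45], [20, 0, 0, 0, 0, 0, 45], [30, 0, 0, 0, 0, 0, 45], [38, 0, 0, 0, 0, 0, 45], [42, 0, 0, 0, 0, 0, 45], [43, 0, 0, 0, 0, 0, 45], [43, 0, 0, 0, 0, 0, 45], [43, 0, 0, 0, 0, 0, 45]]])

```text
clock: 7.1
position: [0.4678, 0.0676, 0.0319]
ee_rot: [0.998, 1.33, -0.998]
force: [-0.2, 0.7, 0.4]
width: 0.446
```

```bash
python3 - <<'E'
from h import *
st=arm.observe();print(st['clock'],st['position'],st['force'],st['width'])
im,d=optics.get_image('wrist');save('w3',im)
E
```

```text
7.1 [0.46780336 0.06757264 0.03194047] [-0.22197828  0.69854253  0.41926116] 0.44599546515900546
```

View pics/w3.png

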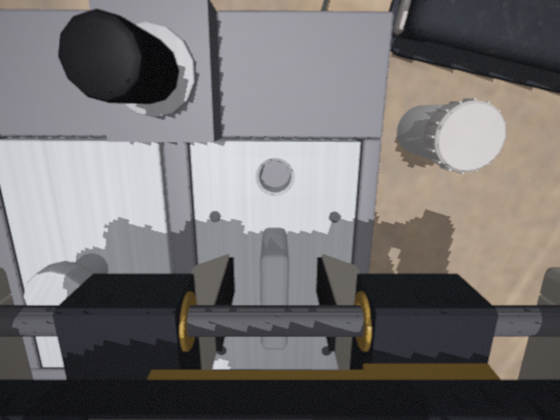

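The rib at (275,280) is centred between the fingers. I'll close on it.

>>> send_rows(rows=[[[0, 0, 0, 0, 0, 0, 25], [0, 0, 0, 0, 0, 0, 0], [0, 0, 0, 0, 0, 0, 0], [0, 0, 0, 0, 0, 0, 0], [0, 0, 0, 0, 0, 0, 0], [0, 0, 0, 0, 0, 0, 0], [0, 0, 0, 0, 0, 0, 0], [0, 0, 0, 0, 0, 0, 0]]], grip_force=50)

```text
clock: 7.95
position: [0.4676, 0.0676, 0.0318]
ee_rot: [0.998, 1.33, -0.998]
force: [-0.3, -0.3, 2.8]
width: 0.128
```

>>> send_rows(rows=[[[-1, 0, 0, 0, 0, 0, 0], [-4, 0, 0, 0, 0, 0, 0], [-8, 0, 0, 0, 0, 0, 0], [-13, 0, 0, 0, 0, 0, 0], [-19, 0, 0, 0, 0, 0, 0], [-25, 0, 0, 0, 0, 0, 0], [-32, 0, 0, 0, 0, 0, 0], [-40, 0, 0, 0, 0, 0, 0]]])

```text
clock: 8.75
position: [0.4675, 0.0675, 0.0724]
ee_rot: [0.998, 1.33, -0.998]
force: [-0.1, -0.5, -3.8]
width: 0.134
```

>>> send_rows(rows=[[[-10, 0, 0, 0, 0, 0, 0], [-22, 0, 0, 0, 0, 0, 0], [-34, 0, 0, 0, 0, 0, 0], [-46, 0, 0, 0, 0, 0, 0], [-56, 0, 0, 0, 0, 0, 0], [-64, 0, 0, 0, 0, 0, 0], [-68, 0, 0, 0, 0, 0, 0], [-70, 0, 0, 0, 0, 0, 0]]])

```text
clock: 9.55
position: [0.4677, 0.0675, 0.1421]
ee_rot: [0.998, 1.33, -0.998]
force: [-0.6, 0.6, -3.4]
width: 0.125
```

```bash
python3 - <<'E'
from h import *
st=arm.observe();print(st['clock'],st['position'],st['force'],st['width'],st['ft_torque']);print(rot(st['ee_rot']).round(3))
im,d=optics.get_image('wrist');save('w4',im);np.savez('w4.npz',im=im,d=d,p=st['position'],r=st['ee_rot'])
im,d=optics.get_image('scene');save('s4',im)
E
```

```text
9.55 [0.46765142 0.06751507 0.14208189] [-0.62155518  0.57404899 -3.40392458] 0.12533205783172335 [ 0.01425171  0.02395167 -0.01165578]
[[ 0.     0.96   0.279]
 [ 0.     0.279 -0.96 ]
 [-1.     0.     0.   ]]
```

View pics/w4.png

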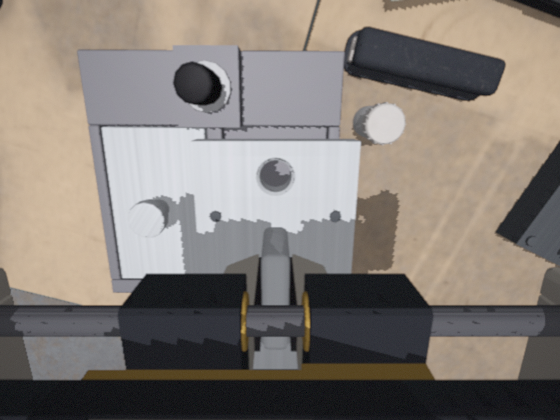

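View pics/s4.png

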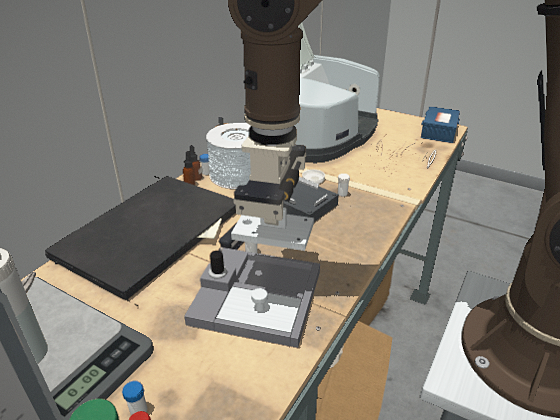

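The cover is lifted level, about 110 mm up. Next I'll carry it to the base.

>>> send_rows(rows=[[[0, 1, 10, 1, 0, 0, 0], [0, 2, 30, 3, 0, 0, 0], [0, 4, 60, 6, 0, 0, 0], [0, 6, 95, 9, 0, 0, 0], [0, 8, 130, 12, 0, 0, 0], [0, 10, 165, 15, 0, 0, 0], [0, 12, 200, 18, 0, 0, 0], [0, 14, 230, 21, 0, 0, 0]]])

```text
clock: 10.45
position: [0.5451, -0.154, 0.1412]
ee_rot: [1.274, 1.165, -1.276]
force: [0.2, -0.8, -3.7]
width: 0.125
```

```bash
cat > d.py <<'E'
from h import *
import sys
x,y,yaw=map(float,sys.argv[1:4])
st=arm.observe();Rm=rot(st['ee_rot']);p=st['position']
cy=np.degrees(np.arctan2(Rm[1,1],Rm[0,1]))
print(st['clock'],p.round(4),'yaw',cy.round(2),'shift y,z mm',(Rm.T@np.array([x-p[0],y-p[1],0])*1000).round(1),'turn x',round(cy-yaw,2),'F',st['force'].round(1),'w',round(st['width'],3),'tilt',(np.degrees(np.arccos(-Rm[2,0]))).round(2))
E
python3 d.py 0.5645 -0.2055 -9.5
```

```text
10.45 [ 0.5451 -0.154   0.1412] yaw -5.16 shift y,z mm [ 0.1 23.9 49.5] turn x 4.34 F [ 0.2 -0.8 -3.7] w 0.125 tilt 0.09
```

>>> send_rows(rows=[[[0, 10, 22, 2, 0, 0, 0], [0, 17, 38, 3.5, 0, 0, 0], [0, 22, 49, 4.7, 0, 0, 0], [0, 23.8, 53, 4.7, 0, 0, 0], [0, 23.8, 53, 4.7, 0, 0, 0], [0, 23.8, 53, 4.7, 0, 0, 0], [0, 23.8, 53, 4.7, 0, 0, 0], [0, 23.8, 53, 4.7, 0, 0, 0]]])

```text
clock: 11.25
position: [0.5646, -0.2033, 0.1418]
ee_rot: [1.329, 1.127, -1.329]
force: [0.3, 0.2, -2.4]
width: 0.128
```

```bash
python3 d.py 0.5645 -0.2055 -9.5; python3 - <<'E'
from h import *
st=arm.observe()
im,d=optics.get_image('wrist');save('w5',im);np.savez('w5.npz',im=im,d=d,p=st['position'],r=st['ee_rot'])
cal=campose('wrist',st)
a=-9.5*np.pi/180;ux=np.array([np.cos(a),np.sin(a)])
seat=np.array([.5645,-.2055])
P=lambda x,y,z:[*(seat+x*ux+y*np.array([-ux[1],ux[0]])),z]
print('hole plate pred',proj([[*(st['position'][:2]+.048*ux),st['position'][2]-.008]],cal))
q=proj([P(.082,.057,.03),P(.082,-.057,.03),P(.048,0,.03)],cal);print('corners',q)
for x in finder.place_of('wrist','cover_hole')[:1]: print(x, at_z([x['xy']],cal,st['position'][2]-.008), st['position'][:2]+.048*ux)
for n in q: cv2.circle(im,tuple(int(round(v)) for v in n),2,(255,0,0),-1)
save('w5a',im)
E
```

```text
11.25 [ 0.5646 -0.2033  0.1418] yaw -9.4 shift y,z mm [-0.   0.3  2.2] turn x 0.1 F [ 0.3  0.2 -2.4] w 0.128 tilt 0.01
hole plate pred [[274.53603181 174.84782844]]
corners [[200.69543899 102.98470407]
 [354.31816446 103.1860599 ]
 [277.38335399 149.37995118]]
{'xy': [278.3, 174.0], 'confidence': 0.89} [[ 0.61201764 -0.21310015  0.13384752]] [ 0.61190717 -0.21123392]
```

View pics/w5a.png

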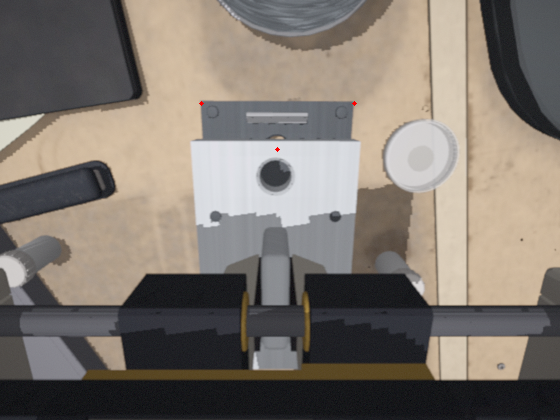

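The base corners are predicted within about 1.5 px, so the base lies about 1 mm further in x. I'll correct by y +1, z +2 and descend to just above the tabs.

>>> send_rows(rows=[[[4, 1, 2, 0, 0, 0, 0], [14, 1, 2, 0, 0, 0, 0], [28, 1, 2, 0, 0, 0, 0], [42, 1, 2, 0, 0, 0, 0], [55, 1, 2, 0, 0, 0, 0], [65, 1, 2, 0, 0, 0, 0], [71, 1, 2, 0, 0, 0, 0], [73, 1, 2, 0, 0, 0, 0]]])

```text
clock: 12.15
position: [0.5649, -0.2062, 0.0678]
ee_rot: [1.33, 1.127, -1.331]
force: [-0.3, -1.1, -4.3]
width: 0.127
```

>>> send_rows(rows=[[[0, 0, 0, 0, 0, 0, 0], [0, 0, 0, 0, 0, 0, 0], [0, 0, 0, 0, 0, 0, 0], [0, 0, 0, 0, 0, 0, 0], [0, 0, 0, 0, 0, 0, 0], [0, 0, 0, 0, 0, 0, 0], [0, 0, 0, 0, 0, 0, 0], [0, 0, 0, 0, 0, 0, 0]]])

```text
clock: 12.95
position: [0.5652, -0.2064, 0.0688]
ee_rot: [1.33, 1.126, -1.33]
force: [-0.1, 0.3, -3.1]
width: 0.128
```

```bash
python3 d.py 0.5653 -0.2055 -9.5; python3 - <<'E'
from h import *
im,d=optics.get_image('wrist');save('w6',im)
E
```

```text
12.95 [ 0.5652 -0.2064  0.0688] yaw -9.48 shift y,z mm [-0.  -0.1 -0.9] turn x 0.02 F [-0.1  0.3 -3.1] w 0.128 tilt 0.0
```

View pics/w6.png

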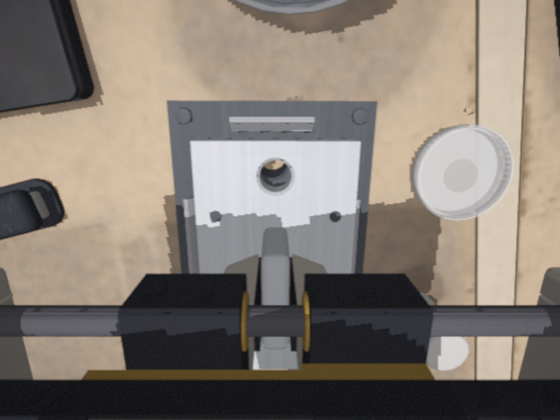

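The plate is level between the tabs. The base centre sits at column 272 against the plate at 275.5, so I'll shift by -1.5 mm in z and lower it.

>>> send_rows(rows=[[[0, 0, -1.5, 0, 0, 0, 0], [2, 0, -1.5, 0, 0, 0, 0], [4, 0, -1.5, 0, 0, 0, 0], [6, 0, -1.5, 0, 0, 0, 0], [8, 0, -1.5, 0, 0, 0, 0], [10, 0, -1.5, 0, 0, 0, 0], [11, 0, -1.5, 0, 0, 0, 0], [12, 0, -1.5, 0, 0, 0, 0]]])

```text
clock: 13.8
position: [0.5657, -0.2049, 0.0571]
ee_rot: [1.33, 1.126, -1.33]
force: [-1.9, 1.2, 7.0]
width: 0.131
```

>>> send_rows(rows=[[[1, 0, 0, 0, 0, 0, 0], [2, 0, 0, 0, 0, 0, 0], [3, 0, 0, 0, 0, 0, 0], [4, 0, 0, 0, 0, 0, 0], [4.5, 0, 0, 0, 0, 0, 0], [5, 0, 0, 0, 0, 0, 0], [5, 0, 0, 0, 0, 0, 0], [5, 0, 0, 0, 0, 0, 0]]])

```text
clock: 14.6
position: [0.5657, -0.2049, 0.0519]
ee_rot: [1.33, 1.126, -1.33]
force: [0.9, -0.2, -1.3]
width: 0.128
```

```bash
python3 d.py 0.5653 -0.2055 -9.5; python3 - <<'E'
from h import *
im,d=optics.get_image('wrist');save('w7',im)
E
```

```text
14.6 [ 0.5657 -0.2049  0.0519] yaw -9.48 shift y,z mm [-0.  -0.3  0.6] turn x 0.02 F [ 0.9 -0.2 -1.3] w 0.128 tilt 0.03
```

View pics/w7.png

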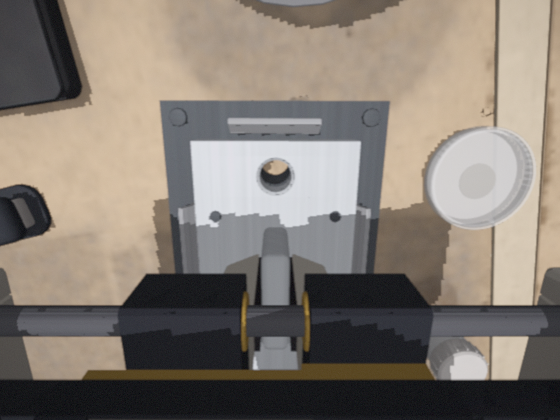

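It looks nearly seated, with only part of the weight off. I'll press 1.5 mm lower.

>>> send_rows(rows=[[[0.5, 0, 0, 0, 0, 0, 0], [1, 0, 0, 0, 0, 0, 0], [1.5, 0, 0, 0, 0, 0, 0], [1.5, 0, 0, 0, 0, 0, 0], [1.5, 0, 0, 0, 0, 0, 0], [1.5, 0, 0, 0, 0, 0, 0], [1.5, 0, 0, 0, 0, 0, 0], [1.5, 0, 0, 0, 0, 0, 0]]])

```text
clock: 15.45
position: [0.5657, -0.205, 0.0518]
ee_rot: [1.33, 1.125, -1.33]
force: [-3.8, 1.2, 15.0]
width: 0.128
```

```bash
python3 d.py 0.5653 -0.2055 -9.5
```

```text
15.45 [ 0.5657 -0.205   0.0518] yaw -9.49 shift y,z mm [-0.  -0.3  0.6] turn x 0.01 F [-3.8  1.2 15. ] w 0.128 tilt 0.06
```

It has seated: 15 N upward, and the height matches 0.0518 exactly. Releasing and rising.

>>> send_rows(rows=[[[0.5, 0, 0, 0, 0, 0, 20], [0, 0, 0, 0, 0, 0, 35], [0, 0, 0, 0, 0, 0, 45], [0, 0, 0, 0, 0, 0, 45], [0, 0, 0, 0, 0, 0, 45], [-2, 0, 0, 0, 0, 0, 45], [-8, 0, 0, 0, 0, 0, 45], [-18, 0, 0, 0, 0, 0, 45]]])

```text
clock: 16.25
position: [0.5651, -0.2048, 0.0684]
ee_rot: [1.33, 1.127, -1.331]
force: [-0.1, -0.2, 0.2]
width: 0.451
```

>>> send_rows(rows=[[[-20, 0, 0, 0, 0, 0, 45], [-50, 0, 0, 0, 0, 0, 50], [-85, -5, 0, 0, 0, 0, 60], [-115, -10, 0, 0, 0, 0, 60], [-135, -15, 0, 0, 0, 0, 60], [-140, -15, 0, 0, 0, 0, 60], [-140, -15, 0, 0, 0, 0, 60], [-140, -15, 0, 0, 0, 0, 60]]])

```text
clock: 17.05
position: [0.5503, -0.2023, 0.2074]
ee_rot: [1.33, 1.127, -1.331]
force: [-0.8, -0.1, -1.0]
width: 0.598
```

```bash
python3 d.py 0.5435 0.1384 16.2; python3 - <<'E'
from h import *
st=arm.observe()
im,d=optics.get_image('wrist');save('w8',im);np.savez('w8.npz',im=im,d=d,p=st['position'],r=st['ee_rot'])
cal=campose('wrist',st);C=cloud(d,cal);q=C.reshape(-1,3)
for t,h in [('cover_rib',.064),('cover_hole',.044),('base_hole',.044)]:
    for x in finder.place_of('wrist',t)[:2]: print(t,np.round(x['xy'],1),round(x['confidence'],2),at_z([x['xy']],cal,h)[0].round(4))
k=q[(np.hypot(q[:,0]-.565,q[:,1]+.205)<.03)&(abs(q[:,2]-.082)<.006)];print('rib',np.median(k[:,2]),cv2.minAreaRect((k[:,:2]*1000).astype(np.float32)))
k=q[(np.hypot(q[:,0]-.565,q[:,1]+.205)<.1)&(abs(q[:,2]-.044)<.006)];print('plate',len(k),np.median(k[:,2]),cv2.minAreaRect((k[:,:2]*1000).astype(np.float32)))
A=np.c_[k[:,:2],np.ones(len(k))];print(np.linalg.lstsq(A,k[:,2],rcond=None)[0])
E
```

```text
17.05 [ 0.5503 -0.2023  0.2074] yaw -9.48 shift y,z mm [ 1.000e-01 -6.280e+01 -3.349e+02] turn x -25.68 F [-0.8 -0.1 -1. ] w 0.598 tilt 0.06
cover_rib [275.  184.4] 0.78 [ 0.5639 -0.205   0.064 ]
cover_rib [369.4 225. ] 0.16 [ 0.5119 -0.2844  0.064 ]
cover_hole [277.6 125. ] 0.83 [ 0.6129 -0.2156  0.044 ]
base_hole [273.3 123.4] 0.85 [ 0.6149 -0.212   0.044 ]
rib 0.08166317213297511 ((565.6492309570312, -205.78526306152344), (11.188088417053223, 44.783023834228516), 80.3385009765625)
plate 11941 0.043918355109357154 ((566.830810546875, -205.4545135498047), (98.00508880615234, 147.2018585205078), 80.1671371459961)
[-0.00044963 -0.00119684  0.04369672]
```

View pics/w8.png

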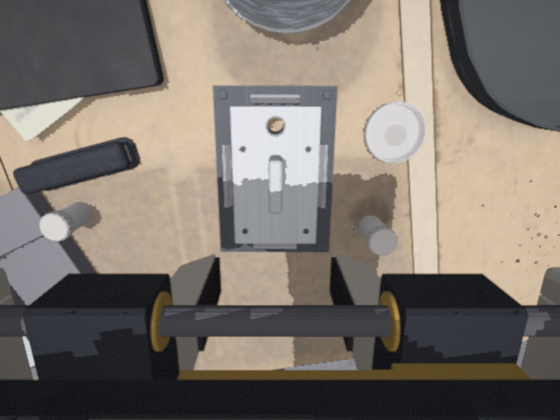

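The plate is flat on the base: top at 43.9 mm, centre about (0.5655, -0.2055), yaw -9.6°. Now the pin, keeping the same yaw.

>>> send_rows(rows=[[[0, -4, -20, 0, 0, 0, 60], [0, -10, -55, 0, 0, 0, 60], [5, -18, -98, 0, 0, 0, 60], [10, -26, -141, 0, 0, 0, 60], [15, -34, -184, 0, 0, 0, 60], [20, -43, -229, 0, 0, 0, 60], [25, -51, -272, 0, 0, 0, 60], [30, -58, -308, 0, 0, 0, 60]]])

```text
clock: 18.05
position: [0.5436, 0.1137, 0.1775]
ee_rot: [1.329, 1.128, -1.329]
force: [0.1, 0.3, 0.6]
width: 0.601
```

>>> send_rows(rows=[[[5, -3, -18, 0, 0, 0, 60], [10, -5, -25, 0, 0, 0, 60], [15, -5, -27, 0, 0, 0, 60], [15, -5, -27, 0, 0, 0, 60], [15, -5, -27, 0, 0, 0, 60], [15, -5, -27, 0, 0, 0, 60], [15, -5, -27, 0, 0, 0, 60], [15, -5, -27, 0, 0, 0, 60]]])

```text
clock: 18.85
position: [0.5439, 0.1379, 0.1635]
ee_rot: [1.331, 1.126, -1.33]
force: [1.0, -0.7, 0.5]
width: 0.598
```

```bash
python3 d.py 0.5435 0.1384 -9.5; python3 - <<'E'
from h import *
st=arm.observe()
im,d=optics.get_image('wrist');save('w9',im)
cal=campose('wrist',st);C=cloud(d,cal);q=C.reshape(-1,3)
for x in finder.place_of('wrist','pin_grip')[:2]: print(np.round(x['xy'],1),round(x['confidence'],2),at_z([x['xy']],cal,.069)[0].round(4))
k=q[(np.hypot(q[:,0]-.5435,q[:,1]-.138)<.03)&(abs(q[:,2]-.089)<.004)]
if len(k):print(len(k),np.median(k[:,2]),cv2.minEnclosingCircle((k[:,:2]*1000).astype(np.float32)))
E
```

```text
18.85 [0.5439 0.1379 0.1635] yaw -9.52 shift y,z mm [-0.  -0.5 -0.4] turn x -0.02 F [ 1.  -0.7  0.5] w 0.598 tilt 0.02
[273.  214.7] 0.73 [0.5451 0.1389 0.069 ]
803 0.0887517378671987 ((543.6543579101562, 138.5712890625), 11.956095695495605)
```

View pics/w9.png

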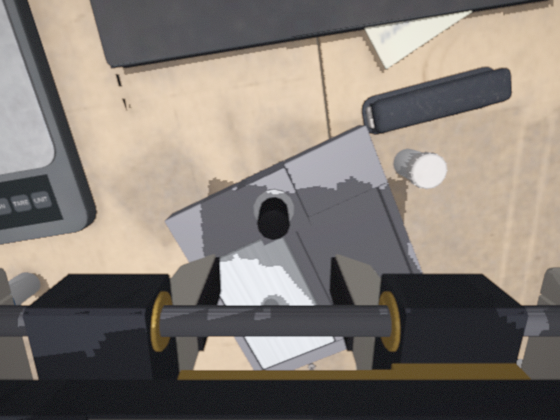

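The pin grip is at (273,215), and the arm is within 0.7 mm of it. I'll descend to TCP z 0.057 and grip.

>>> send_rows(rows=[[[5, -0.4, -0.7, 0, 0, 0, 60], [20, -0.4, -0.7, 0, 0, 0, 60], [40, -0.4, -0.7, 0, 0, 0, 60], [60, -0.4, -0.7, 0, 0, 0, 60], [80, -0.4, -0.7, 0, 0, 0, 60], [95, -0.4, -0.7, 0, 0, 0, 60], [104, -0.4, -0.7, 0, 0, 0, 60], [106, -0.4, -0.7, 0, 0, 0, 60]]])

```text
clock: 19.75
position: [0.5427, 0.139, 0.0561]
ee_rot: [1.329, 1.127, -1.332]
force: [-0.1, -0.6, 0.4]
width: 0.6
```

>>> send_rows(rows=[[[0, 0, 0, 0, 0, 0, 60], [0, 0, 0, 0, 0, 0, 40], [0, 0, 0, 0, 0, 0, 20], [0, 0, 0, 0, 0, 0, 10], [0, 0, 0, 0, 0, 0, 10], [0, 0, 0, 0, 0, 0, 10], [0, 0, 0, 0, 0, 0, 10], [0, 0, 0, 0, 0, 0, 10]]], grip_force=40)

```text
clock: 20.55
position: [0.5436, 0.1392, 0.0574]
ee_rot: [1.33, 1.126, -1.33]
force: [-0.9, -0.5, 4.4]
width: 0.251
```

```bash
python3 d.py 0.5436 0.1386 -9.5
```

```text
20.55 [0.5436 0.1392 0.0574] yaw -9.48 shift y,z mm [0.  0.1 0.5] turn x 0.02 F [-0.9 -0.5  4.4] w 0.251 tilt 0.02
```

Gripped at about 23 mm. Lifting straight up.

>>> send_rows(rows=[[[-2, 0, 0, 0, 0, 0, 10], [-8, 0, 0, 0, 0, 0, 10], [-18, 0, 0, 0, 0, 0, 10], [-32, 0, 0, 0, 0, 0, 10], [-50, 0, 0, 0, 0, 0, 10], [-70, 0, 0, 0, 0, 0, 10], [-92, 0, 0, 0, 0, 0, 10], [-110, 0, 0, 0, 0, 0, 10]]])

```text
clock: 21.35
position: [0.5438, 0.1393, 0.1697]
ee_rot: [1.331, 1.126, -1.328]
force: [0.1, 0.8, -1.7]
width: 0.255
```

```bash
python3 d.py 0.613 -0.2137 -9.5; python3 - <<'E'
from h import *
im,d=optics.get_image('scene');save('s10',im[150:400,100:450])
im,d=optics.get_image('wrist');save('w10',im)
E
```

```text
21.35 [0.5438 0.1393 0.1697] yaw -9.48 shift y,z mm [-1.000e-01  1.264e+02  3.368e+02] turn x 0.02 F [ 0.1  0.8 -1.7] w 0.255 tilt 0.1
```

View pics/s10.png

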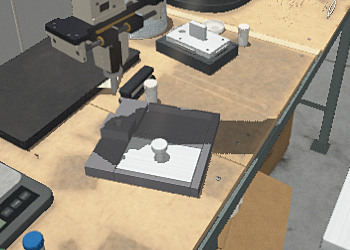

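View pics/w10.png

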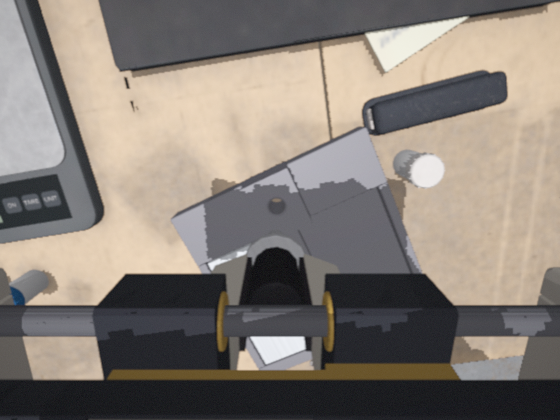

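The pin is held, and the wrist view shows the emptied hole at (277,206). Moving over the base hole.

>>> send_rows(rows=[[[0, 6, 15, 0, 0, 0, 10], [0, 19, 50, 0, 0, 0, 10], [0, 35, 92, 0, 0, 0, 10], [0, 51, 136, 0, 0, 0, 10], [0, 67, 180, 0, 0, 0, 10], [0, 84, 224, 0, 0, 0, 10], [0, 99, 265, 0, 0, 0, 10], [0, 112, 298, 0, 0, 0, 10]]])

```text
clock: 22.25
position: [0.6043, -0.1766, 0.1668]
ee_rot: [1.331, 1.125, -1.332]
force: [0.5, 1.6, -1.6]
width: 0.254
```

>>> send_rows(rows=[[[0, 9, 24, 0, 0, 0, 10], [0, 13, 35, 0, 0, 0, 10], [0, 14.4, 39, 0, 0, 0, 10], [0, 14.4, 39, 0, 0, 0, 10], [0, 14.4, 39, 0, 0, 0, 10], [0, 14.4, 39, 0, 0, 0, 10], [0, 14.4, 39, 0, 0, 0, 10], [0, 14.4, 39, 0, 0, 0, 10]]])

```text
clock: 23.05
position: [0.6127, -0.2134, 0.1674]
ee_rot: [1.33, 1.127, -1.329]
force: [0.6, 0.2, -1.5]
width: 0.255
```

```bash
python3 d.py 0.613 -0.2137 -9.5; python3 - <<'E'
from h import *
st=arm.observe()
im,d=optics.get_image('wrist');save('w11',im)
cal=campose('wrist',st)
for x in finder.place_of('wrist','cover_hole')[:2]: print(np.round(x['xy'],1),round(x['confidence'],2),at_z([x['xy']],cal,.044)[0].round(4))
for x in finder.place_of('wrist','pin')[:2]: print('pin',np.round(x['xy'],1),round(x['confidence'],2),at_z([x['xy']],cal,st['position'][2]-.055)[0].round(4))
print('pred hole',proj([[.613,-.2137,.044]],cal))
im,d=optics.get_image('scene');save('s11',cv2.resize(im[130:250,200:400],None,fx=3,fy=3,interpolation=cv2.INTER_CUBIC))
E
```

```text
23.05 [ 0.6127 -0.2134  0.1674] yaw -9.43 shift y,z mm [0.  0.3 0.2] turn x 0.07 F [ 0.6  0.2 -1.5] w 0.255 tilt 0.01
[274.8 205.5] 0.7 [ 0.6128 -0.2137  0.044 ]
pin [274.5 234.8] 0.87 [ 0.6121 -0.2133  0.1124]
pin [397.7 203.7] 0.52 [ 0.62   -0.2944  0.1124]
pred hole [[274.78710376 205.27225466]]
```

View pics/w11.png

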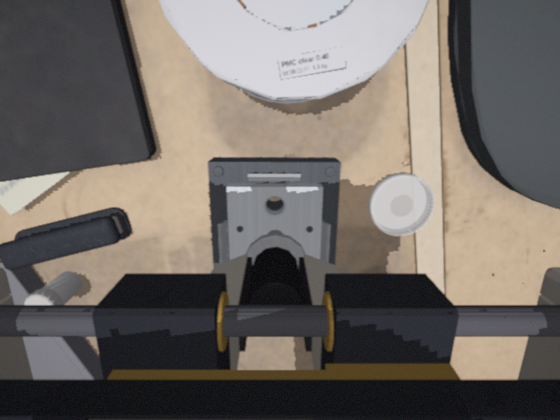

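View pics/s11.png

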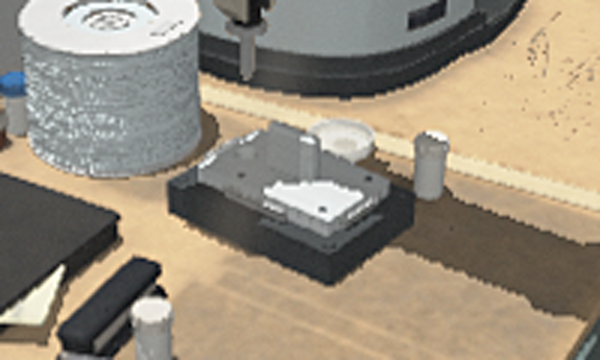

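```bash
python3 - <<'E'
from h import *
z=np.load('top0.npz');C=cloud(z['d'],campose('top')).reshape(-1,3)
k=C[(C[:,0]>.66)&(C[:,0]<.95)&(abs(C[:,1]+.25)<.15)&(C[:,2]>.04)]
print(np.nanmin(k,0),np.nanmax(k,0),np.median(k,0),np.percentile(k[:,0],[1,5]))
k=k[(k[:,1]<-.12)&(k[:,1]>-.32)];print(np.percentile(k[:,0],[1,5]),np.percentile(k[:,2],[50,95,99]))
E
```

```text
[ 0.66051237 -0.39999022  0.04019461] [ 0.8783568  -0.13086853  0.19353469] [ 0.75611464 -0.27463206  0.11736181] [0.66438122 0.68197539]
[0.69513061 0.69902205] [0.11657653 0.1217372  0.12441485]
```

The spool's top is at 0.12 m and its near edge at x = 0.695, so there is clearance. I'll descend to tip z of about 0.052.

>>> send_rows(rows=[[[5, 0.4, 0.3, 0, 0, 0, 10], [15, 0.4, 0.3, 0, 0, 0, 10], [27, 0.4, 0.3, 0, 0, 0, 10], [40, 0.4, 0.3, 0, 0, 0, 10], [50, 0.4, 0.3, 0, 0, 0, 10], [57, 0.4, 0.3, 0, 0, 0, 10], [60, 0.4, 0.3, 0, 0, 0, 10], [60, 0.4, 0.3, 0, 0, 0, 10]]])

```text
clock: 24.05
position: [0.6128, -0.2144, 0.1068]
ee_rot: [1.33, 1.127, -1.33]
force: [0.5, 0.4, -1.4]
width: 0.255
```

```bash
python3 d.py 0.613 -0.2137 -9.5; python3 - <<'E'
from h import *
im,d=optics.get_image('wrist');save('w12',im)
im,d=optics.get_image('scene');save('s12',cv2.resize(im[130:250,200:400],None,fx=3,fy=3,interpolation=cv2.INTER_CUBIC))
E
```

```text
24.05 [ 0.6128 -0.2144  0.1068] yaw -9.48 shift y,z mm [-0.   0.1 -0.7] turn x 0.02 F [ 0.5  0.4 -1.4] w 0.255 tilt 0.04
```

View pics/w12.png

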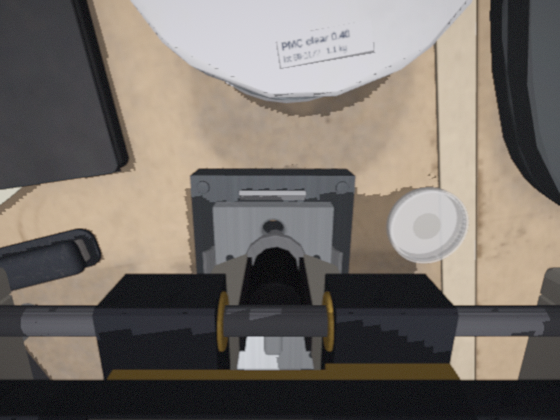

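View pics/s12.png

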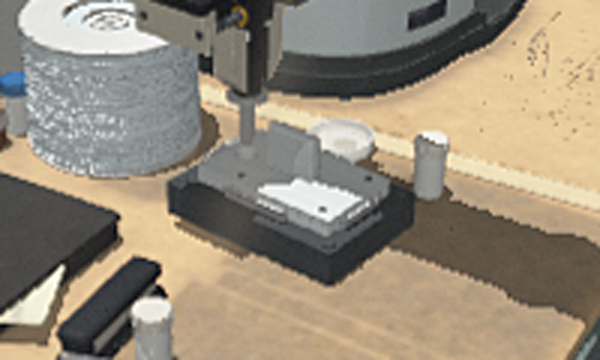

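The pin is just above the hole; in the wrist view the hole's far rim is at (273,227). I'll shift by -0.8 mm in z and insert slowly.

>>> send_rows(rows=[[[0, 0, -0.8, 0, 0, 0, 10], [3, 0, -0.8, 0, 0, 0, 10], [6, 0, -0.8, 0, 0, 0, 10], [9, 0, -0.8, 0, 0, 0, 10], [12, 0, -0.8, 0, 0, 0, 10], [15, 0, -0.8, 0, 0, 0, 10], [18, 0, -0.8, 0, 0, 0, 10], [20, 0, -0.8, 0, 0, 0, 10]]])

```text
clock: 24.95
position: [0.613, -0.2136, 0.0868]
ee_rot: [1.33, 1.127, -1.33]
force: [0.1, -0.2, -1.0]
width: 0.256
```

```bash
python3 d.py 0.613 -0.2137 -9.5
```

```text
24.95 [ 0.613  -0.2136  0.0868] yaw -9.48 shift y,z mm [-0.  0.  0.] turn x 0.02 F [ 0.1 -0.2 -1. ] w 0.256 tilt 0.02
```

Tip at z ≈ 0.031 with no contact, so it is inside the cover hole. Continuing.

>>> send_rows(rows=[[[3, 0, 0, 0, 0, 0, 10], [6, 0, 0, 0, 0, 0, 10], [9, 0, 0, 0, 0, 0, 10], [12, 0, 0, 0, 0, 0, 10], [15, 0, 0, 0, 0, 0, 10], [18, 0, 0, 0, 0, 0, 10], [21, 0, 0, 0, 0, 0, 10], [23, 0, 0, 0, 0, 0, 10]]])

```text
clock: 25.75
position: [0.613, -0.2136, 0.0639]
ee_rot: [1.33, 1.127, -1.33]
force: [-0.4, -0.6, -0.4]
width: 0.252
```

>>> send_rows(rows=[[[1, 0, 0, 0, 0, 0, 10], [2, 0, 0, 0, 0, 0, 10], [3, 0, 0, 0, 0, 0, 10], [4, 0, 0, 0, 0, 0, 10], [5, 0, 0, 0, 0, 0, 10], [6, 0, 0, 0, 0, 0, 10], [7, 0, 0, 0, 0, 0, 10], [7, 0, 0, 0, 0, 0, 10]]])

```text
clock: 26.55
position: [0.6132, -0.2136, 0.0576]
ee_rot: [1.33, 1.126, -1.33]
force: [-1.5, 0.5, 3.1]
width: 0.252
```

```bash
python3 d.py 0.613 -0.2137 -9.5
```

```text
26.55 [ 0.6132 -0.2136  0.0576] yaw -9.48 shift y,z mm [-0.  -0.1  0.1] turn x 0.02 F [-1.5  0.5  3.1] w 0.252 tilt 0.01
```

The collar has touched: z is 0.0576 against 0.0574 at the pick, with 3 N up. Releasing and retreating.

>>> send_rows(rows=[[[0, 0, 0, 0, 0, 0, 35], [0, 0, 0, 0, 0, 0, 55], [0, 0, 0, 0, 0, 0, 60], [0, 0, 0, 0, 0, 0, 60], [0, 0, 0, 0, 0, 0, 60], [-5, 0, 0, 0, 0, 0, 60], [-15, 0, 0, 0, 0, 0, 60], [-30, 0, 0, 0, 0, 0, 60]]])

```text
clock: 27.35
position: [0.6127, -0.2135, 0.0878]
ee_rot: [1.33, 1.127, -1.331]
force: [-0.8, 0.4, 0.3]
width: 0.599
```

>>> send_rows(rows=[[[-25, 0, 0, 0, 0, 0, 60], [-55, 0, 0, 0, 0, 0, 60], [-85, -15, 0, 0, 0, 0, 60], [-110, -35, 0, 0, 0, 0, 60], [-125, -50, 0, 0, 0, 0, 60], [-130, -60, 0, 0, 0, 0, 60], [-130, -60, 0, 0, 0, 0, 60], [-130, -60, 0, 0, 0, 0, 60]]])

```text
clock: 28.15
position: [0.554, -0.2038, 0.217]
ee_rot: [1.33, 1.126, -1.33]
force: [0.7, 0.7, -0.4]
width: 0.604
```

```bash
python3 d.py 0.613 -0.2137 -9.5; python3 - <<'E'
from h import *
st=arm.observe()
im,d=optics.get_image('wrist');save('w13',im)
cal=campose('wrist',st);q=cloud(d,cal).reshape(-1,3)
k=q[(np.hypot(q[:,0]-.613,q[:,1]+.2137)<.03)&(q[:,2]>.084)&(q[:,2]<.095)];print('pin top',len(k),np.median(k[:,2]),cv2.minEnclosingCircle((k[:,:2]*1000).astype(np.float32)))
k=q[(np.hypot(q[:,0]-.565,q[:,1]+.205)<.023)&(abs(q[:,2]-.082)<.006)];print('rib',np.median(k[:,2]),cv2.minAreaRect((k[:,:2]*1000).astype(np.float32)))
im,d=optics.get_image('scene');save('s13',im)
im,d=optics.get_image('scene');save('s13z',cv2.resize(im[130:250,200:400],None,fx=3,fy=3,interpolation=cv2.INTER_CUBIC))
E
```

```text
28.15 [ 0.554  -0.2038  0.217 ] yaw -9.48 shift y,z mm [-0.  59.9  0.1] turn x 0.02 F [ 0.7  0.7 -0.4] w 0.604 tilt 0.0
pin top 669 0.08875063940091305 ((612.7659912109375, -214.53822326660156), 11.859037399291992)
rib 0.08163852948354602 ((564.8844604492188, -205.69766235351562), (11.59530258178711, 45.63605880737305), 80.24238586425781)
```

View pics/w13.png

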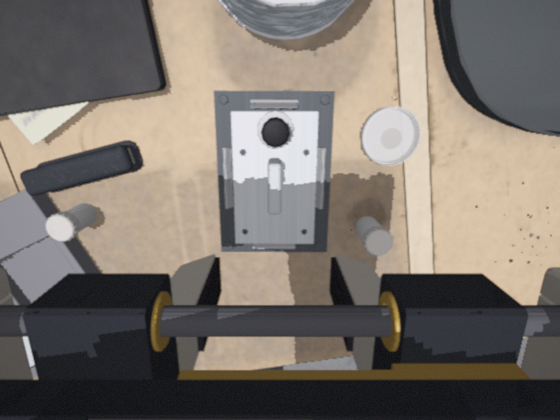

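View pics/s13.png

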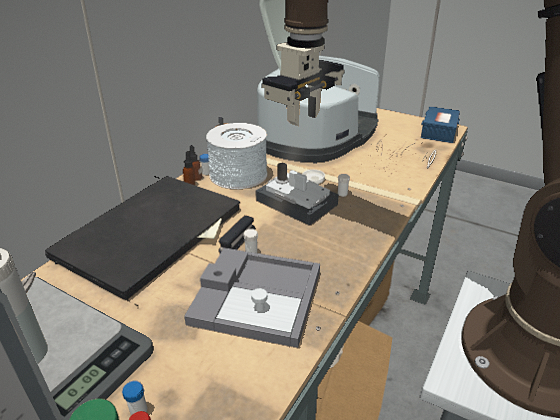

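The pin stands upright in the cover at (275,131) with its top at 88.8 mm (89 mm expected when fully home). The plate is flat between the tabs, the blank is in its pocket, and the bystanders are in place. Handing in.

```bash
python3 -c "
from cell import arm
print(arm.sign_off())"
```

```text
the job is handed in; nothing more can be done
None
```

The film clamp is closed and the job was handed in at about 28 s of the 72 s allowed; the sign-off gives no verdict.

I lifted the cover out of its pocket by the rib and set it flat between the base's tabs. I then pushed the locking pin through both holes until the collar touched the cover, let go and backed off.

Last checks:
- **Cover:** the top face measured 43.9 mm (44 expected) and level before the pin went in. Afterwards the rib top was still at 81.6 mm (82 expected), with its centre within about 1 mm of the estimated seat and its yaw within about 0.3° of the base's.
- **Pin:** the top is at 88.8 mm (89 expected when fully home), and its axis is about 1 mm from the estimated hole centre. It looks upright in the pictures.
- **Surroundings:** the blank plate is in its pocket and the vials, dish and stapler look undisturbed in the pictures. The gripper is clear of everything.

No check failed. Different ways of locating the base's seat and hole disagreed by 1 to 3 mm, and the tabs and the clearance in the holes covered that.

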